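# Snap a vial cap home with a mallet

## Robot

A 6-joint arm with a two-finger parallel gripper is mounted at the origin on the work surface. World frame = base frame: x ahead of the robot, y to its left, z up, the work surface at z = 0. Lengths are in m, angles in rad, forces in N, time in s.
With the tool pointing down it reaches from about 0.375 to 0.9 m from the base axis. Payload 3.1 kg.
Tool frame: the origin (TCP) lies midway between the tips of the shut fingers; the grasp point (between the pads) lies 19 mm behind it; z points along the fingers, y is the line along which they close (so a half turn about z gives the same grasp; the last joint's range is limited). The gripper opens to 87 mm and grips with 3 to 60 N. Pads are 19 mm wide; open, the fingers measure 117 mm over their backs; the gripper's body (75 mm by 190 mm) begins 51 mm behind the grasp point.
Start: joints at [-1.333, 0.527, 1.433, -0, 1.181, -0.178], TCP at [0.253, -0.571, 0.223] pointing down, gripper open.
Joint ranges: [-3.08, 3.08], [-0.75, 2.2], [0.22, 2.44], [-1.43, 4.57], [0, 2.65], [-2.85, 2.85]. Speed limits (rad/s): [2.79, 2.79, 3.14, 3.14, 3.14, 3.14].

## Interface

Orientations are given as a unit quaternion [x, y, z, w].
In Python, from rig import robot gives the robot as it stands.
- The arm moves only by the shell command python3 -m jog 'ROWS' [FORCE]. ROWS is a JSON object of lists of equal length, an entry for each row: "dp": the shift along the tool's x, y, z in mm, a list of three; "delta_rot": the turn, a rotation vector about the tool's x, y, z in rad, a list of three; "gripper": the opening, from -1 (shut) to 1 (fully open). A call has 1 to 12 rows; each row is the pose to reach, as a shift and turn from the pose commanded when the call began, along the tool's axes at that moment; what a row does not reach only later rows make up. A row lasts 1/10 s, in which the tool goes at most 50 mm and 8.59 degrees, less where a joint would pass 70% of its speed; a pose out of reach is approached as far as the arm can. A call with a gripper value outside its range is refused whole. The fingers move at their own pace and stop on an object; FORCE is the grip in N (left out, the last holds). Time passes only in rows, so rows that repeat a pose let the fingers close. It gives the time, the measured TCP pose, the force, the opening and the grip force at its end, in the units of the state.
- robot.get_obs(): the state, without advancing time (a new reading comes with each control period).
- robot.camera(name): name is "scene" or "top" or "wrist"; returns the picture (420x560x3 uint8, red, green, blue); there is no depth.
- robot.camera_model(name): a dict with "fx", "fy", "cx", "cy" (pixels), "xyz" and "orientation" of the camera in the world; the wrist camera has in their place "T_tool_cam" (4x4, takes a point from camera to tool coordinates, whose origin is the TCP and whose axes are the flange's). Camera axes: x right, y down, z forward; pixel columns grow to the right and rows downward; lengths in m; the calibration is good to about 2 mm. A picture is of the moment at which its call begins: read the wrist's pose just before it. camera_model takes no time and is no camera call.
- robot.hand_in(): hands the job in; it is judged then, once.
Trained networks look in the newest picture that a camera, given by its name, has taken for a name from the list of things; names that differ only in an ending like _2 or _b are one class to them, and where a whole thing is asked for, a point or a joint stands for the part that bears it (a point fixed in the world has none). Each returns a list of dicts, best first, with "score" (0 to 1); they miss things now and then, are a little off and sometimes report something else, mostly with a low value. They report only what shows in the picture. A call takes as long as a camera call. They do not tell look-alikes from the thing itself.
- robot.search_frame(name, camera): "rect" ([left, top, right, bottom] in pixels, round what is visible of it).
The state is a dict: "time": time; "q": joint angles; "joint_velocities": joint speeds; "joint_torque": joint torques, N m; "position": TCP position; "tool_rot": TCP orientation; "ft_force": force on the tool from outside, world axes, zero at the start; "moment": the same for the moment, N m; "grip_width": finger opening in m; "grip_force": force on a finger pad.
Only numpy, scipy, OpenCV 4.12 (cv2) and the standard library are available. Lean on these libraries where they do the work, as an engineer would, in place of code of your own. Each camera call takes 0.05 s, during which the arm holds its last target. There are 200 camera calls.

## Task

Pick up the mallet and strike the red sprung plunger of the cap setter with it, a brisk downward blow rather than a slow push, so that the orange cap is fully home on its vial; touch the plunger with nothing but the mallet. Then stand the mallet upright on its rubber face on the bench, its head midway between the red tube rack and the yellow-lidded tip box, and let go; leave the other things where they are.

Things in the scene. Friction and masses are not known exactly. Their poses are not given: they have to be found in the camera images.
- mallet: Mallet, 0.34 kg, standing on a rubber face. Head: upright cylinder 50 mm across, 70 mm tall, black rubber ends, steel middle. Handle: level wooden bar along the body's -x, 20 mm wide (y), 24 mm tall (z), centre line 35 mm above the origin, far end 172 mm from the head axis. Origin: centre of the head's lower face; z up along the head. Centre of mass 10 mm from the head axis, handle side.
- setter: Cap setter fixed to the bench: aluminium base 110 x 110 x 12 mm, two steel posts 86 mm apart along y, joined by a blue crossbar 40 mm (x) by 106 mm (y), 115 to 137 mm above the bench. A glass vial stands in its middle; the plunger runs through the crossbar on the vertical axis of the origin. Origin: centre of the base's underside, z up.
- plunger_top (a point): Centre of the top of the plunger's red striking button, 38 mm across, 14 mm thick, 181 mm above the bench when up (44 mm above the crossbar).
- plunger (a joint): Travel of the plunger, m: 0 = up (held there by its spring), 0.020 = fully down. It reaches the cap at 0.010 and springs back up when released. Takes about 10 N at the bottom.
- snap_cap (a joint): Travel of the orange cap (34 mm across, 13 mm tall) down onto the vial below the plunger, m: 0 = raised, 0.010 = fully home. It stays where it has been driven.
- tube_rack: Red tube rack with white and orange capped tubes, 160 (x) x 90 (y) x 67 mm tall with caps. Loose. Origin: centre of its underside, z up.
- tip_box: Grey tip box with yellow lid, 120 (x) x 90 (y) x 73 mm tall. Loose. Origin: centre of its underside, z up. It stands beside the rack, centres about 310 mm apart.
- beaker: Empty glass beaker 76 mm across, 100 mm tall, a bystander. Origin: centre of its underside.
- steel_lid: Round steel lid with a knob, 90 mm across, 42 mm tall, lying on the bench, a bystander. Origin: centre of its underside.
Mind the look-alikes: they are no part of the job. There is more than one size of the mallet; the one meant has the size given above. Of the things that look like the setter, take the one that is farthest to the robot's right at the start.

How it is judged:
On the way, in this order (a step that is already met when the one before it is completed fails the run):
1. the mallet is held in the fingers, lifted at least 100 mm off the bench (height (world z) of mallet above 0.1 m and contact force between mallet and the fingers above 1 N), for 0.1 s.
2. a blow of the held mallet on the plunger drives the cap down at more than 40 mm/s (value of joint plunger above 0.008 m and velocity of joint snap_cap above 0.04 m/s and distance between plunger_top and mallet below 0.085 m and contact force between mallet and the fingers above 1 N).
At the end, for the whole second after the job is handed in: Cap home (at least 7 of 10 mm); plunger up again (within 3 mm); mallet standing still, upright within 0.1 rad, on the bench on the face it stood on at first; its head axis within 185 mm of the centre of the tube rack and within 185 mm of the centre of the tip box (value of joint snap_cap above 0.007 m and value of joint plunger below 0.003 m and height (world z) of mallet between -0.004 and 0.004 m and angle between mallet's own z axis and vertical below 0.1 rad and horizontal distance between mallet and tube_rack below 0.185 m and horizontal distance between mallet and tip_box below 0.185 m and linear speed of mallet below 0.02 m/s); the robot touches nothing.
It fails at once if the robot itself, not the mallet, touches the plunger's button (contact force between plunger_c1 and the fingers above 1 N or contact force between plunger_c1 and the arm above 1 N).
It fails at once if the tube rack, tip box, beaker or steel lid is shifted more than 20 mm (distance of any of tube_rack, tip_box, beaker, steel_lid from where it was at the start of the episode above 0.02 m).
It also fails if it takes over 51 s, if anything falls off the work surface, if the arm or the gripper's body presses on something with over 40 N, if the wrist force passes 120 N, or if a joint passes its speed limit or range.

## Working session

There is one attempt and no reset: what is moved stays moved. The work goes in short steps, Python scripts to look and compute and a shell command to move; the robot and the scene stay as the last step left them, time stands still between calls to the robot, and variables do not carry over. Pictures are saved under pics/ and viewed, at most 10 in all, crops included, and the job is handed in when it is done.

```bash
ls; mkdir -p pics
cat > h.py <<'E'
import numpy as np, cv2
from scipy.spatial.transform import Rotation as R
from rig import robot
def cam(n,o=None):
    m=robot.camera_model(n)
    if 'T_tool_cam' in m:
        T=np.array(m['T_tool_cam']); o=o or robot.get_obs()
        Rt=R.from_quat(o['tool_rot']).as_matrix()
        return m,np.array(o['position'])+Rt@T[:3,3],Rt@T[:3,:3]
    return m,np.array(m['xyz']),R.from_quat(m['orientation']).as_matrix()
def p2w(n,u,v,z,o=None):
    m,p,Rm=cam(n,o)
    d=Rm@np.array([(u-m['cx'])/m['fx'],(v-m['cy'])/m['fy'],1])
    return p+d*(z-p[2])/d[2]
def w2p(n,P,o=None):
    m,p,Rm=cam(n,o)
    c=(np.atleast_2d(P)-p)@Rm
    return c[:,:2]/c[:,2:]*[m['fx'],m['fy']]+[m['cx'],m['cy']]
E
python3 - <<'E'
from h import *
for n in ['top','scene']:
    im=robot.camera(n); cv2.imwrite(f'pics/{n}0.png',im[:,:,::-1])
    m=robot.camera_model(n); print(n,m)
    for k in ['mallet','setter','plunger_top','tube_rack','tip_box','beaker','steel_lid','snap_cap']:
        print(k,[(np.round(r['rect']).tolist(),round(r['score'],2)) for r in robot.search_frame(k,n)])
E
```

```text
pics
top {'fx': 518.1139572314986, 'fy': 518.1139572314986, 'cx': 289.9503997752839, 'cy': 203.17817272652366, 'xyz': array([0.36196741, 0.04206715, 1.58988864]), 'orientation': array([ 0.70632143, -0.70482494,  0.04747522, -0.04558442])}
mallet [([140.0, 204.0, 168.0, 296.0], 0.72), ([217.0, 236.0, 238.0, 301.0], 0.64)]
setter [([146.0, 149.0, 197.0, 186.0], 0.84), ([218.0, 161.0, 260.0, 202.0], 0.67)]
plunger_top [([228.0, 160.0, 241.0, 175.0], 0.72), ([157.0, 149.0, 170.0, 164.0], 0.48)]
tube_rack [([302.0, 214.0, 335.0, 268.0], 0.76)]
tip_box [([354.0, 151.0, 386.0, 179.0], 0.67), ([398.0, 227.0, 435.0, 266.0], 0.61)]
beaker [([321.0, 140.0, 346.0, 172.0], 0.84)]
steel_lid [([355.0, 150.0, 385.0, 177.0], 0.94)]
snap_cap [([319.0, 138.0, 345.0, 168.0], 0.41)]
scene {'fx': 448.24580076513826, 'fy': 448.24580076513826, 'cx': 275.6020900033912, 'cy': 200.63920913435254, 'xyz': array([1.25777848, 0.15141551, 1.21028251]), 'orientation': array([ 0.62844703,  0.72167083, -0.21834595, -0.19123438])}
mallet [([387.0, 160.0, 415.0, 241.0], 0.91), ([326.0, 154.0, 344.0, 214.0], 0.79)]
setter [([297.0, 225.0, 342.0, 282.0], 0.75), ([368.0, 241.0, 413.0, 300.0], 0.74)]
plunger_top [([389.0, 242.0, 403.0, 257.0], 0.58), ([318.0, 226.0, 328.0, 239.0], 0.55), ([327.0, 155.0, 347.0, 214.0], 0.3)]
tube_rack [([232.0, 166.0, 266.0, 217.0], 0.63)]
tip_box [([136.0, 154.0, 180.0, 202.0], 0.89)]
beaker [([205.0, 237.0, 233.0, 272.0], 0.87)]
steel_lid [([170.0, 239.0, 195.0, 272.0], 0.63), ([315.0, 225.0, 331.0, 239.0], 0.5), ([231.0, 165.0, 267.0, 216.0], 0.17)]
snap_cap [([384.0, 267.0, 395.0, 272.0], 0.46), ([316.0, 225.0, 331.0, 242.0], 0.36)]
```

Run:
```python
import cv2
a=cv2.imread('pics/top0.png')[120:320,100:460]
cv2.imwrite('pics/top0c.png',cv2.resize(a,(792,440),interpolation=3))
a=cv2.imread('pics/scene0.png')[130:320,120:430]
cv2.imwrite('pics/scene0c.png',cv2.resize(a,(775,475),interpolation=3))
```

```text
(no output)
```

View pics/top0c.png

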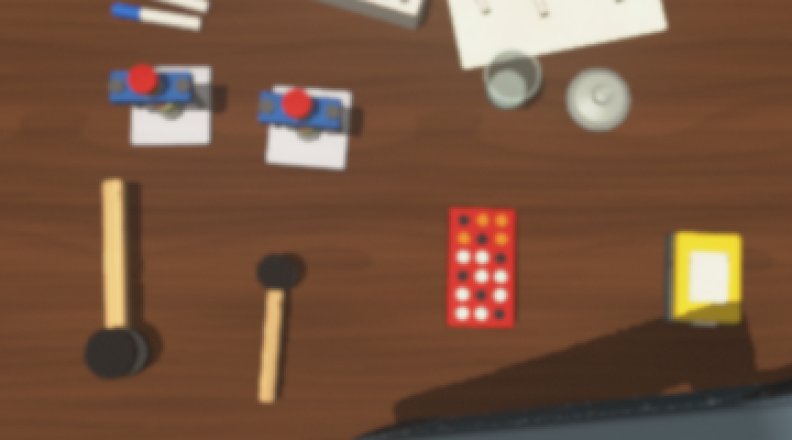

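View pics/scene0c.png

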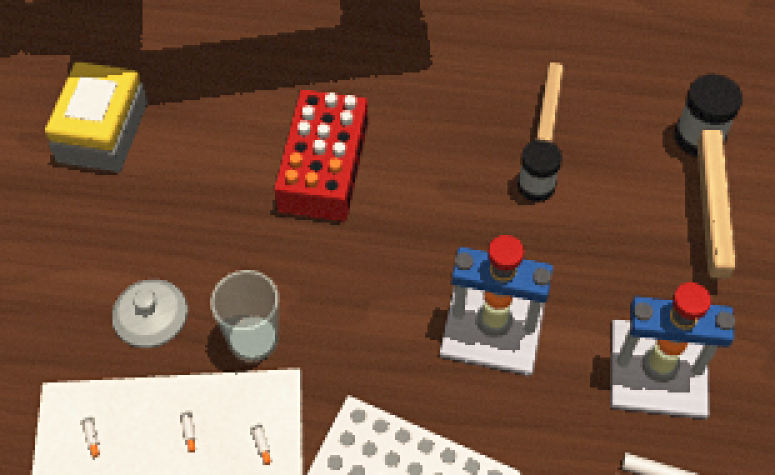

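The top view shows two mallets: the large head at (152,280) and the small one at (227,243). There are also two setters with red buttons at (165,156) and (235,167). The rack is at (319,241), the tip box at (421,246), and the beaker and lid stand at the top. Next I compute world positions.

Run:
```python
from h import *
np.set_printoptions(precision=4,suppress=True)
o=robot.get_obs(); print(o['position'],o['tool_rot'],o['grip_width'],R.from_quat(o['tool_rot']).as_matrix())
T=cv2.imread('pics/top0.png'); S=cv2.imread('pics/scene0.png')
def t(u,v): return u/2.2+100-.3,v/2.2+120-.3
def s(u,v): return u/2.5+120-.3,v/2.5+130-.3
def show(k,c,u,v,z): print(k,c,p2w(c,*(t if c=='top' else s)(u,v),z)[:2])
for k,a,b in [('L',(143,79),(692,297)),('R',(297,103),(505,247))]:
    show('btn'+k,'top',*a,.181); show('btn'+k,'scene',*b,.181)
show('bigTop','top',115,352,.08);show('bigTop','scene',713,98,.08)
show('smallTop','top',279,271,.07);show('smallTop','scene',541,160,.07)
show('smallEnd','top',266,402,.047);show('smallEnd','scene',555,65,.047)
show('bigEnd','top',113,180,.047);show('bigEnd','scene',721,270,.047)
show('smallHandleAtHead','top',275,291,.047)
show('rack','top',482,268,.06);show('rack','scene',325,148,.06)
show('box','top',708,277,.073);show('box','scene',95,104,.073)
show('beaker','top',512,75,.1);show('beaker','scene',245,303,.1)
show('lid','top',598,100,.02);show('lid','scene',150,313,.02)
for nm,im,f in [('top',T,p2w),('scene',S,p2w)]:
    hsv=cv2.cvtColor(im,cv2.COLOR_BGR2HSV)
    m=((hsv[...,2]<70)&(hsv[...,1]<90)).astype(np.uint8)
    n,l,st,c=cv2.connectedComponentsWithStats(m)
    print(nm,[(st[i].tolist(),c[i].round(1).tolist()) for i in range(1,n) if 60<st[i][4]<3000])
    m=(((hsv[...,0]<6)|(hsv[...,0]>174))&(hsv[...,1]>180)&(hsv[...,2]>120)).astype(np.uint8)
    n,l,st,c=cv2.connectedComponentsWithStats(m)
    for i in range(1,n):
        if st[i][4]>40: print('red',nm,st[i],c[i],p2w(nm,*c[i],.181)[:2],p2w(nm,*c[i],.067)[:2])
```

```text
[ 0.2531 -0.5715  0.2226] [0.9784 0.2069 0.     0.0001] 0.08682693724792756 [[ 0.9144  0.4048  0.    ]
 [ 0.4048 -0.9144 -0.0001]
 [-0.      0.0001 -1.    ]]
btnL top [0.681  0.3863]
btnL scene [0.6804 0.388 ]
btnR top [0.6506 0.1916]
btnR scene [0.6475 0.1921]
bigTop top [0.3387 0.4353]
bigTop scene [0.3323 0.441 ]
smallTop top [0.4456 0.2237]
smallTop scene [0.4515 0.2306]
smallEnd top [0.2727 0.2406]
smallEnd scene [0.278  0.2411]
bigEnd top [0.5704 0.4552]
bigEnd scene [0.5642 0.4532]
smallHandleAtHead top [0.4199 0.2314]
rack top [ 0.4507 -0.0471]
rack scene [ 0.4636 -0.0387]
box top [ 0.4387 -0.3467]
box scene [ 0.4453 -0.3387]
beaker top [ 0.706  -0.0863]
beaker scene [ 0.7108 -0.0844]
lid top [ 0.689  -0.2136]
lid scene [ 0.6998 -0.2098]
top [([218, 236, 17, 16, 209], [226.0, 243.3]), ([139, 269, 29, 23, 483], [152.3, 279.9]), ([366, 331, 65, 11, 603], [398.9, 336.4]), ([300, 335, 24, 8, 165], [312.1, 338.7]), ([330, 334, 30, 9, 241], [345.0, 338.1]), ([268, 336, 27, 8, 183], [281.0, 339.7]), ([306, 359, 34, 61, 612], [324.9, 389.0]), ([538, 392, 15, 9, 63], [544.8, 395.6])]

[... 692 characters left out ...]
160.9, 188.1]), ([547, 177, 13, 16, 96], [554.6, 184.3]), ([329, 186, 16, 16, 195], [336.1, 193.4])]
red scene [290   0   8  15  97] [293.8557   5.7113] [-0.3374  0.0042] [-0.5141 -0.0121]
red scene [516   0  12  23  99] [521.1515   6.7879] [-0.4536  0.8805] [-0.6431  0.9613]
red scene [230 166  37  44 692] [248.1908 188.7095] [ 0.5471 -0.023 ] [ 0.4684 -0.0423]
red scene [315 224  15  12 138] [322.1014 229.6232] [0.6508 0.1934] [0.5836 0.1981]
red scene [390 243  15  13 149] [396.5973 248.8792] [0.6815 0.3882] [0.6177 0.4144]
red scene [536 249  24  32 336] [549.1012 263.5625] [0.6705 0.7697] [0.6054 0.8382]
red scene [392 344  15  12  97] [399.0103 349.7216] [0.9394 0.3906] [0.9041 0.4171]
```

The small mallet (head about (0.448,0.227), yaw about -0.08) is the one meant, and the setter is the right-hand one at (0.650,0.192). Next I work out the move amounts.

```bash
cat >> h.py <<'E'
def go(P,yaw,o=None):
    "dp mm and rotvec in tool axes to reach TCP P, tool pointing down with x-axis at yaw"
    o=o or robot.get_obs(); R0=R.from_quat(o['tool_rot'])
    Rt=R.from_matrix(np.array([[np.cos(yaw),np.sin(yaw),0],[np.sin(yaw),-np.cos(yaw),0],[0,0,-1]]).reshape(3,3))
    print('dp',(R0.inv().apply(np.array(P)-o['position'])*1000).round(1),'rot',(R0.inv()*Rt).as_rotvec().round(4))
E
python3 - <<'E'
from h import *
go([.45,-.25,.24],-.08)
E
```

```text
dp [ 310.2 -214.2  -17.4] rot [ 1.000e-04 -0.000e+00  4.968e-01]
```

```bash
python3 -m jog '{"dp":[[310,-214,-17],[310,-214,-17],[310,-214,-17],[310,-214,-17],[310,-214,-17],[310,-214,-17],[310,-214,-17],[310,-214,-17],[310,-214,-17],[310,-214,-17]],"delta_rot":[[0,0,0.497],[0,0,0.497],[0,0,0.497],[0,0,0.497],[0,0,0.497],[0,0,0.497],[0,0,0.497],[0,0,0.497],[0,0,0.497],[0,0,0.497]],"gripper":[1,1,1,1,1,1,1,1,1,1]}'
python3 -c "
from h import *
go([.40,.20,.24],-.08)"
```

```text
time: 1.9
position: [0.4501, -0.2501, 0.2398]
tool_rot: [0.999, -0.039, 0.0, 0.0]
ft_force: [-2.0, 0.1, 0.0]
grip_width: 0.0869
grip_force: 0.0
dp [ -85.2 -444.8   -0.7] rot [ 0.001  -0.0002  0.0018]
```

```bash
python3 -m jog '{"dp":[[-85,-445,0],[-85,-445,0],[-85,-445,0],[-85,-445,0],[-85,-445,0],[-85,-445,0],[-85,-445,0],[-85,-445,0],[-85,-445,0],[-85,-445,0],[-85,-445,0],[-85,-445,0]],"delta_rot":[[0,0,0],[0,0,0],[0,0,0],[0,0,0],[0,0,0],[0,0,0],[0,0,0],[0,0,0],[0,0,0],[0,0,0],[0,0,0],[0,0,0]],"gripper":[1,1,1,1,1,1,1,1,1,1,1,1]}'
python3 - <<'E'
from h import *
o=robot.get_obs(); im=robot.camera('wrist'); cv2.imwrite('pics/w1.png',im[:,:,::-1])
print(o['position'],o['tool_rot'],robot.search_frame('mallet','wrist'))
hsv=cv2.cvtColor(im,cv2.COLOR_RGB2HSV)
m=((hsv[...,0]>12)&(hsv[...,0]<25)&(hsv[...,2]>170)).astype(np.uint8)
n,l,st,c=cv2.connectedComponentsWithStats(m)
for i in range(1,n):
    if st[i][4]>500: print(st[i],c[i],p2w('wrist',*c[i],.047,o))
E
```

```text
time: 3.1
position: [0.4014, 0.1985, 0.2394]
tool_rot: [0.999, -0.041, -0.0, 0.0]
ft_force: [0.4, 0.3, -0.1]
grip_width: 0.0869
grip_force: 0.0
[0.4014213  0.19854892 0.23944148] [ 9.99157057e-01 -4.10489782e-02 -1.47118344e-05  3.95196358e-04] [{'rect': [0.0, 25.4, 106.1, 270.0], 'score': 0.68}, {'rect': [218.4, 112.3, 271.7, 272.0], 'score': 0.6}]
[  0  86  47 154 938] [ 22.24733475 173.13646055] [0.42947753 0.44555965 0.047     ]
[237 168  24 104 802] [249.27805486 209.31670823] [0.37588572 0.23352648 0.047     ]
```

View pics/w1.png

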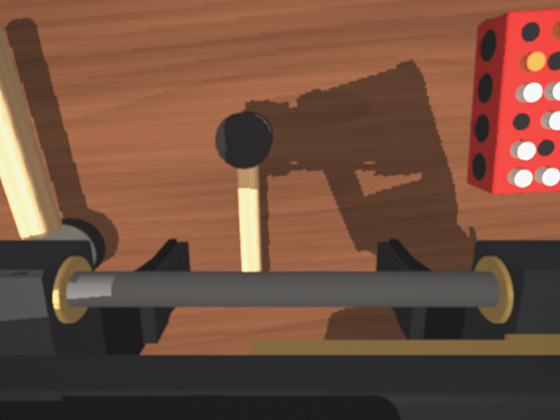

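The wrist view shows the small mallet: head top centred near (244,140), and the handle running from (248,168) to (252,271). The fingers are clear of it.

Run:
```python
from h import *
for u,v,z in [(244,139,.07),(248,168,.047),(252.5,270,.047),(219,139,.07),(271,139,.07),(244,112,.07)]: print(p2w('wrist',u,v,z).round(4))
a,b=p2w('wrist',248,168,.047),p2w('wrist',252.5,270,.047)
print(np.arctan2(*(a-b)[1::-1]))
yaw=-.095; ax=np.array([np.cos(yaw),np.sin(yaw)])
for H in [p2w('wrist',244,140,.07)]:
    print(H); g=H[:2]-.048*ax; go([*g,.1],yaw); go([*g,.016],yaw)
```

```text
[0.4458 0.2285 0.07  ]
[0.4166 0.2302 0.047 ]
[0.3115 0.2369 0.047 ]
[0.4476 0.2502 0.07  ]
[0.4438 0.205  0.07  ]
[0.4685 0.226  0.07  ]
-0.06399358022268765
[0.44493232 0.22859384 0.07      ]
dp [ -7.2 -34.5 139.5] rot [0.0005 0.0002 0.0114]
dp [ -7.2 -34.5 223.5] rot [0.0005 0.0002 0.0114]
```

```bash
python3 -m jog '{"dp":[[-5,-32,40],[-5,-32,80],[-5,-32,120],[-5,-32,160],[-5,-32,195],[-5,-32,223],[-5,-32,223],[-5,-32,223],[-5,-32,223],[-5,-32,223],[-5,-32,223],[-5,-32,223]],"delta_rot":[[0,0,0],[0,0,-0.012],[0,0,-0.012],[0,0,-0.012],[0,0,-0.012],[0,0,-0.012],[0,0,-0.012],[0,0,-0.012],[0,0,-0.012],[0,0,-0.012],[0,0,-0.012],[0,0,-0.012]],"gripper":[1,1,1,1,1,1,1,-1,-1,-1,-1,-1]}' 60
python3 -m jog '{"dp":[[0,0,0],[0,0,0],[0,0,0]],"delta_rot":[[0,0,0],[0,0,0],[0,0,0]],"gripper":[-1,-1,-1]}' 60
```

```text
time: 4.4
position: [0.3989, 0.2326, 0.0175]
tool_rot: [0.999, -0.034, 0.001, -0.0]
ft_force: [-0.5, 0.5, 0.5]
grip_width: 0.055
grip_force: 0.0
time: 4.7
position: [0.3984, 0.2325, 0.0166]
tool_rot: [0.999, -0.034, 0.0, -0.0]
ft_force: [0.3, -0.9, -0.6]
grip_width: 0.0309
grip_force: 0.0
```

```bash
python3 -m jog '{"dp":[[0,0,0],[0,0,0],[0,0,0],[0,0,0],[0,0,0]],"delta_rot":[[0,0,0],[0,0,0],[0,0,0],[0,0,0],[0,0,0]],"gripper":[-1,-1,-1,-1,-1]}' 60
python3 -m jog '{"dp":[[0,0,-20],[0,0,-50],[0,0,-90],[0,0,-130],[0,0,-170],[0,0,-205],[0,0,-225],[0,0,-230],[0,0,-230],[0,0,-230]],"delta_rot":[[0,0,0],[0,0,0],[0,0,0],[0,0,0],[0,0,0],[0,0,0],[0,0,0],[0,0,0],[0,0,0],[0,0,0]],"gripper":[-1,-1,-1,-1,-1,-1,-1,-1,-1,-1]}' 60
python3 - <<'E'
from h import *
im=robot.camera('wrist'); cv2.imwrite('pics/w2.png',im[:,:,::-1])
o=robot.get_obs(); print(o['position'],o['tool_rot'],o['moment'])
# head axis 48 mm ahead of grasp, on tool x; want at plunger
P=np.array([.650,.192]); 
for yaw in [-.069]:
    go([*(P-.048*np.array([np.cos(yaw),np.sin(yaw)])),.2465],yaw)
E
```

```text
time: 5.2
position: [0.3983, 0.2324, 0.0165]
tool_rot: [0.999, -0.034, -0.0, 0.0]
ft_force: [0.2, 0.4, -0.8]
grip_width: 0.0197
grip_force: 59.9
time: 6.2
position: [0.397, 0.2319, 0.245]
tool_rot: [0.999, -0.034, -0.002, 0.001]
ft_force: [0.3, -0.3, -2.5]
grip_width: 0.0195
grip_force: 59.9
[0.39700603 0.23195137 0.24477581] [ 9.99415039e-01 -3.41288764e-02 -2.07863620e-03  6.91848867e-04] [0.0210113  0.16491712 0.004456  ]
dp [207.1  22.6  -2.5] rot [0.0015 0.0041 0.0007]
```

View pics/w2.png

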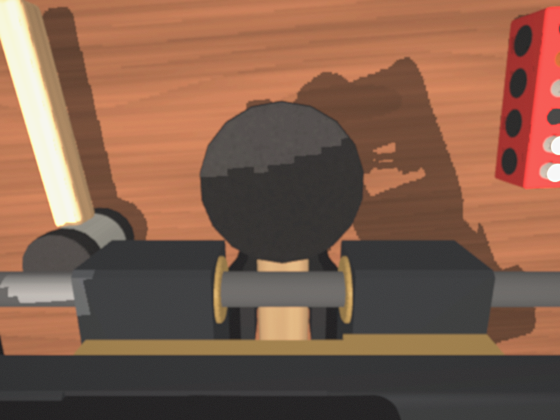

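The mallet is in the grip. Its head top is a disc centred at (282,181), level and free of the gripper body. Now I measure the head's offset in the tool frame.

Run:
```python
from h import *
m=robot.camera_model('wrist');T=np.array(m['T_tool_cam'])
im=cv2.cvtColor(cv2.imread('pics/w2.png'),cv2.COLOR_BGR2HSV)
def tp(u,v,z):
    d=T[:3,:3]@[(u-m['cx'])/m['fx'],(v-m['cy'])/m['fy'],1]; return T[:3,3]+d*(z-T[2,3])/d[2]
for p in [(282,181),(201,181),(363,181),(282,101),(282,262)]: print((tp(*p,-.054)*1000).round(1))
```

```text
[ 48.4  -0.7 -54. ]
[ 48.4 -24.3 -54. ]
[ 48.4  22.9 -54. ]
[ 70.8  -0.7 -54. ]
[ 23.   -0.7 -54. ]
```

```bash
python3 -m jog '{"dp":[[35,4,-5],[75,8,-5],[115,14,-5],[155,18,-5],[190,22,-5],[207,23,-5],[207,23,-5],[207,23,-5],[207,23,-5]],"delta_rot":[[0,0,0],[0,0,0],[0,0,0],[0,0,0],[0,0,0],[0,0,0],[0,0,0],[0,0,0],[0,0,0]],"gripper":[-1,-1,-1,-1,-1,-1,-1,-1,-1]}' 60
python3 - <<'E'
from h import *
im=robot.camera('wrist'); cv2.imwrite('pics/w3.png',im[:,:,::-1])
s=robot.camera('scene'); t=robot.camera('top')
a=cv2.resize(s[190:310,270:430],(480,360),interpolation=2); b=cv2.resize(t[120:220,180:280],(320,320),interpolation=2)
out=np.zeros((360,800,3),np.uint8); out[:,:480]=a; out[:320,480:]=b
cv2.imwrite('pics/st3.png',out[:,:,::-1]); print(robot.get_obs()['position'])
E
```

```text
time: 7.15
position: [0.6014, 0.1956, 0.2502]
tool_rot: [0.999, -0.034, -0.002, 0.0]
ft_force: [-0.0, 0.1, -2.4]
grip_width: 0.0194
grip_force: 59.9
[0.60217199 0.19573794 0.25153444]
```

View pics/st3.png

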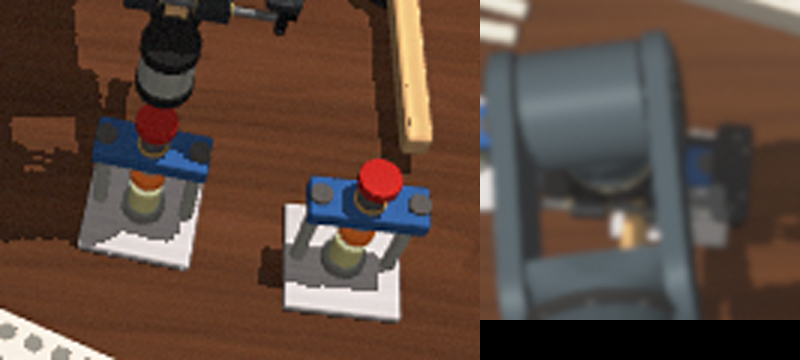

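The mallet head hangs just above the left-hand (target) setter's button in the scene crop. I check this by projection.

Run:
```python
from h import *
for P in [[.650,.192,.235],[.650,.192,.305],[.650,.192,.181]]: print((w2p('scene',[P])-[270,190])*3)
```

```text
[[160.29673021  85.94114828]]
[[168.13663455  40.61431739]]
[[154.77398205 117.87121538]]
```

```bash
python3 -m jog '{"dp":[[0,0,25],[0,0,50],[0,0,74],[0,0,74],[0,0,30],[0,0,0],[0,0,0],[0,0,0],[0,0,0]],"delta_rot":[[0,0,0],[0,0,0],[0,0,0],[0,0,0],[0,0,0],[0,0,0],[0,0,0],[0,0,0],[0,0,0]],"gripper":[-1,-1,-1,-1,-1,-1,-1,-1,-1]}' 60
python3 - <<'E'
from h import *
w=robot.camera('wrist'); s=robot.camera('scene'); o=robot.get_obs(); print(o['position'],o['tool_rot'])
a=cv2.resize(s[205:285,290:350],(360,480),interpolation=2)
out=np.zeros((480,800,3),np.uint8); out[:,:360]=a; out[:330,360:]=cv2.resize(w,(440,330))
cv2.imwrite('pics/st4.png',out[:,:,::-1])
E
```

```text
time: 8.2
position: [0.6016, 0.1952, 0.25]
tool_rot: [0.999, -0.034, -0.002, 0.0]
ft_force: [-0.5, 0.9, -3.4]
grip_width: 0.0193
grip_force: 60.0
[0.60190042 0.19516934 0.24955472] [ 9.99416487e-01 -3.40923204e-02 -2.06490770e-03  3.68837021e-04]
```

View pics/st4.png

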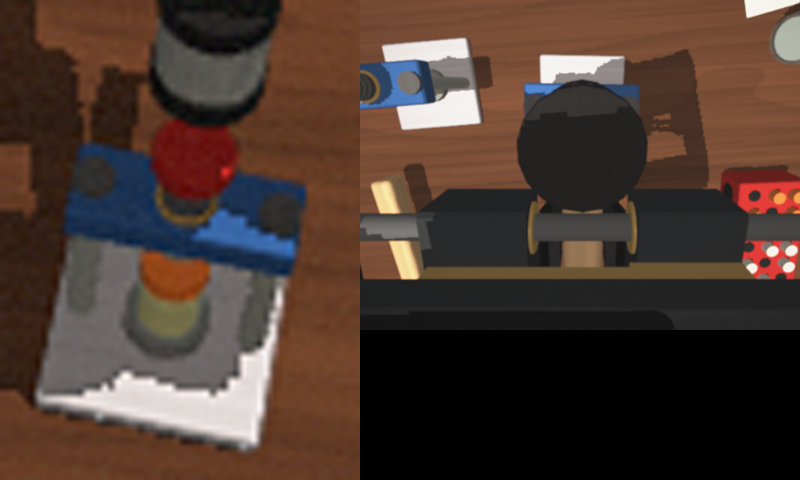

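The button is up again. The cap's position needs numbers, so I compare its orange pixels with the first picture.

Run:
```python
from h import *
S0=cv2.imread('pics/scene0.png')[:,:,::-1]; s=robot.camera('scene')
for im in (S0,s):
    h=cv2.cvtColor(np.ascontiguousarray(im),cv2.COLOR_RGB2HSV)
    for x0 in (308,378):
        c=im[235:290,x0:x0+30].astype(int)
        m=(h[235:290,x0:x0+30,0]>6)&(h[235:290,x0:x0+30,0]<14)&(h[235:290,x0:x0+30,1]>200)&(h[235:290,x0:x0+30,2]>110)
        y,x=np.nonzero(m); print(m.sum(),x.mean()+x0,y.mean()+235,y.min()+235,y.max()+235)
print(np.diff(w2p('scene',[[.65,.192,.09],[.65,.192,.08]]),axis=0))
```

```text
36 318.94444444444446 250.0 247 252
38 388.55263157894734 268.7631578947368 266 271
57 318.50877192982455 250.9298245614035 248 254
37 388.7567567567568 268.7567567567568 266 271
[[-0.28799756  1.66507349]]
```

```bash
python3 -m jog '{"dp":[[0,0,25],[0,0,50],[0,0,70],[0,0,74],[0,0,74],[0,0,74],[0,0,74]],"delta_rot":[[0,0,0],[0,0,0],[0,0,0],[0,0,0],[0,0,0],[0,0,0],[0,0,0]],"gripper":[-1,-1,-1,-1,-1,-1,-1]}' 60
python3 - <<'E'
from h import *
w=robot.camera('wrist'); s=robot.camera('scene'); o=robot.get_obs(); print(o['position'],o['ft_force'],o['moment'])
cv2.imwrite('pics/w5.png',w[:,:,::-1])
h=cv2.cvtColor(s,cv2.COLOR_RGB2HSV); x0=308
m=(h[235:290,x0:x0+30,0]>6)&(h[235:290,x0:x0+30,0]<14)&(h[235:290,x0:x0+30,1]>200)&(h[235:290,x0:x0+30,2]>110)
y,x=np.nonzero(m); print(m.sum(),y.mean()+235)
E
python3 -m jog '{"dp":[[0,0,-20],[0,0,-60],[0,0,-80],[0,0,-80]],"delta_rot":[[0,0,0],[0,0,0],[0,0,0],[0,0,0]],"gripper":[-1,-1,-1,-1]}' 60
```

```text
time: 9.05
position: [0.6028, 0.1953, 0.1782]
tool_rot: [0.999, -0.034, -0.0, 0.0]
ft_force: [-3.5, -0.5, 1.7]
grip_width: 0.0198
grip_force: 60.0
[0.6030595  0.19537055 0.17815907] [-3.09867955  0.03419905  2.10108258] [-0.04317059  0.63935581  0.05225798]
33 251.9090909090909
time: 9.55
position: [0.6066, 0.1959, 0.2614]
tool_rot: [0.999, -0.034, 0.005, -0.001]
ft_force: [1.5, -0.3, -2.3]
grip_width: 0.0195
grip_force: 60.0
```

Run:
```python
from h import *
s=robot.camera('scene'); w=robot.camera('wrist');o=robot.get_obs(); print(o['position'],o['ft_force'])
h=cv2.cvtColor(s,cv2.COLOR_RGB2HSV); x0=308
m=(h[235:290,x0:x0+30,0]>6)&(h[235:290,x0:x0+30,0]<14)&(h[235:290,x0:x0+30,1]>200)&(h[235:290,x0:x0+30,2]>110)
y,x=np.nonzero(m); print(m.sum(),y.mean()+235)
S0=cv2.imread('pics/scene0.png')[:,:,::-1]
# mean colour down the column through the cap, before/after, and the untouched setter
for im,xc,y0 in ((S0,319,244),(s,319,244),(S0,389,263)):
    print(im[y0:y0+16,xc-2:xc+3].mean(1).round().astype(int).tolist())
W2=cv2.imread('pics/w2.png')[:,:,::-1]
out=np.hstack([W2[80:300,180:380],w[80:300,180:380]]); cv2.imwrite('pics/w6.png',cv2.resize(out[:,:,::-1],(800,440)))
```

```text
[0.6032748  0.19531756 0.25694593] [ 0.47521423  0.12860909 -2.56421846]
59 250.84745762711864
[[29, 53, 86], [25, 46, 74], [22, 44, 74], [48, 58, 73], [123, 74, 46], [147, 70, 26], [149, 70, 26], [142, 67, 23], [128, 55, 15], [145, 110, 78], [197, 197, 153], [141, 137, 97], [117, 111, 74], [113, 108, 71], [112, 106, 70], [113, 108, 73]]
[[25, 47, 77], [24, 44, 72], [20, 43, 72], [48, 59, 73], [123, 75, 47], [148, 71, 27], [147, 68, 23], [147, 70, 27], [149, 70, 26], [136, 64, 22], [136, 61, 21], [123, 102, 63], [116, 110, 72], [113, 109, 73], [113, 108, 72], [113, 107, 72]]
[[24, 46, 76], [21, 43, 72], [21, 43, 73], [69, 65, 69], [140, 72, 37], [147, 70, 25], [147, 69, 25], [133, 62, 21], [128, 53, 11], [172, 166, 132], [168, 166, 127], [115, 111, 79], [100, 97, 72], [97, 95, 71], [96, 93, 73], [91, 89, 78]]
```

View pics/w6.png

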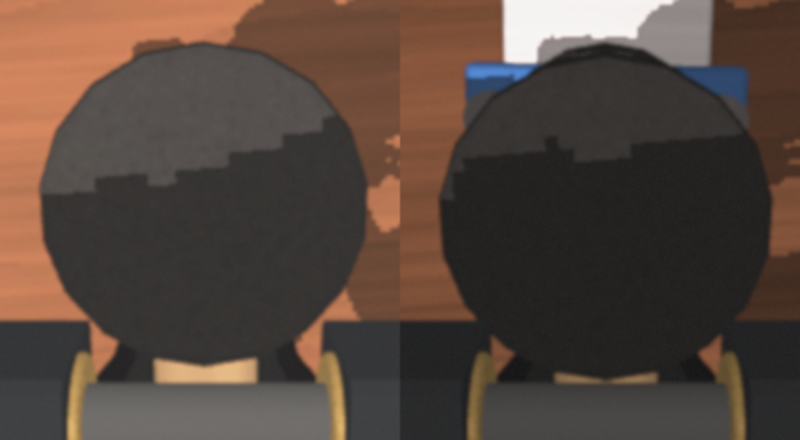

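The cap's lower edge has moved about 1.6 px, roughly 9–10 mm, so the cap is home and the plunger is up. The second wrist view shows the mallet slipped head-up by about 0.06 rad, which I will level with a tool pitch. Next is the move to the placing spot.

Run:
```python
from h import *
go([.4005,-.190,.22],-.069); go([.4005,-.190,.06],-.069)
```

```text
dp [-176.   398.3   36.8] rot [-0.0002 -0.0002  0.0007]
dp [-176.1  398.3  196.8] rot [-0.0002 -0.0002  0.0007]
```

```bash
python3 -m jog '{"dp":[[-10,23,0],[-26,60,10],[-44,100,20],[-62,140,30],[-80,180,37],[-98,220,37],[-115,260,37],[-133,300,37],[-151,340,37],[-167,378,37],[-176,398,37],[-176,398,37]],"delta_rot":[[0,0,0],[0,0,0],[0,-0.06,0],[0,-0.06,0],[0,-0.06,0],[0,-0.06,0],[0,-0.06,0],[0,-0.06,0],[0,-0.06,0],[0,-0.06,0],[0,-0.06,0],[0,-0.06,0]],"gripper":[-1,-1,-1,-1,-1,-1,-1,-1,-1,-1,-1,-1]}' 60
python3 - <<'E'
from h import *
t=robot.camera('top'); s=robot.camera('scene'); o=robot.get_obs(); print(o['position'],o['tool_rot'],o['ft_force'])
out=np.hstack([cv2.resize(t[180:300,270:450],(400,267)),cv2.resize(s[100:220,120:300],(400,267))]); cv2.imwrite('pics/p7.png',out[:,:,::-1])
E
```

```text
time: 10.85
position: [0.3988, -0.1917, 0.219]
tool_rot: [0.999, -0.036, -0.031, -0.001]
ft_force: [0.9, 0.7, -3.2]
grip_width: 0.0194
grip_force: 60.0
[ 0.39974053 -0.1893261   0.21925243] [ 0.99890625 -0.03492487 -0.03101483 -0.00215209] [-0.39695428  0.22374324 -2.8194095 ]
```

View pics/p7.png

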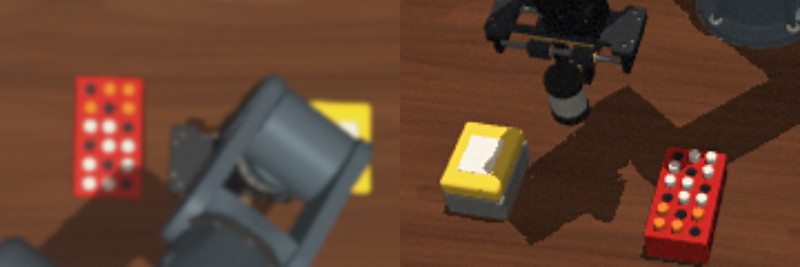

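The mallet hangs between the yellow box and the red rack, clear of both. I lower it gently.

```bash
python3 -m jog '{"dp":[[1.5,0,25],[4,0,65],[6.5,0,105],[8.5,0,145],[10.5,0,175],[11.5,0,190],[12,0,197],[12,0,199],[12,0,200],[12,0,200],[12,0,200]],"delta_rot":[[0,0,0],[0,0,0],[0,0,0],[0,0,0],[0,0,0],[0,0,0],[0,0,0],[0,0,0],[0,0,0],[0,0,0],[0,0,0]],"gripper":[-1,-1,-1,-1,-1,-1,-1,-1,-1,-1,-1]}' 60
```

```text
time: 12.05
position: [0.4012, -0.1901, 0.021]
tool_rot: [0.999, -0.034, -0.029, -0.0]
ft_force: [-0.3, 0.9, -2.1]
grip_width: 0.0191
grip_force: 60.0
```

```bash
python3 -m jog '{"dp":[[0,0,1],[0,0,2],[0,0,3],[0,0,4],[0,0,5],[0,0,5],[0,0,5]],"delta_rot":[[0,0,0],[0,0,0],[0,0,0],[0,0,0],[0,0,0],[0,0,0],[0,0,0]],"gripper":[-1,-1,-1,-1,-1,-1,-1]}' 60
```

```text
time: 12.75
position: [0.3999, -0.1898, 0.0161]
tool_rot: [0.999, -0.034, -0.03, -0.001]
ft_force: [-4.1, -0.2, 8.4]
grip_width: 0.0193
grip_force: 60.0
```

It is seated (about 11 N). I ease off slightly, open, then rise.

```bash
python3 -m jog '{"dp":[[0,0,-0.5],[0,0,-0.5],[0,0,-0.5],[0,0,-0.5],[0,0,-0.5],[0,0,-0.5],[0,0,-0.5],[0,0,-0.5],[0,0,-0.5],[0,0,-0.5],[0,0,-0.5],[0,0,-0.5]],"delta_rot":[[0,0,0],[0,0,0],[0,0,0],[0,0,0],[0,0,0],[0,0,0],[0,0,0],[0,0,0],[0,0,0],[0,0,0],[0,0,0],[0,0,0]],"gripper":[-1,-0.4,-0.2,0,0.3,0.6,0.6,0.6,0.6,0.6,0.6,0.6]}' 10
python3 -m jog '{"dp":[[-1,0,-10],[-2,0,-30],[-4,0,-65],[-6,0,-105],[-9,0,-145],[-11,0,-190],[-12,0,-200],[-12,0,-200],[-12,0,-200]],"delta_rot":[[0,0,0],[0,0,0],[0,0,0],[0,0,0],[0,0,0],[0,0,0],[0,0,0],[0,0,0],[0,0,0]],"gripper":[0.6,0.6,0.6,0.6,0.6,0.6,0.6,0.6,0.6]}'
python3 - <<'E'
from h import *
t=robot.camera('wrist'); s=robot.camera('scene')
out=np.hstack([cv2.resize(t,(400,300)),cv2.resize(s[100:295,120:380],(400,300))]); cv2.imwrite('pics/p8.png',out[:,:,::-1])
h=cv2.cvtColor(s,cv2.COLOR_RGB2HSV); x0=308
m=(h[235:290,x0:x0+30,0]>6)&(h[235:290,x0:x0+30,0]<14)&(h[235:290,x0:x0+30,1]>200)&(h[235:290,x0:x0+30,2]>110)
print(m.sum())
for k in ['mallet','tube_rack','tip_box']: print(k,robot.search_frame(k,'scene'))
E
```

```text
time: 13.95
position: [0.4003, -0.1897, 0.0157]
tool_rot: [0.999, -0.034, -0.03, -0.001]
ft_force: [-0.7, 1.3, -0.3]
grip_width: 0.0694
grip_force: 0.0
time: 14.85
position: [0.3995, -0.1891, 0.2155]
tool_rot: [0.999, -0.034, -0.031, -0.001]
ft_force: [-0.2, 0.5, 0.5]
grip_width: 0.0699
grip_force: 0.0
56
mallet [{'rect': [390.8, 158.4, 414.6, 239.8], 'score': 0.98}, {'rect': [195.7, 145.2, 220.4, 197.1], 'score': 0.67}]
tube_rack [{'rect': [297.1, 222.9, 339.9, 284.1], 'score': 0.67}, {'rect': [230.3, 163.7, 267.3, 220.8], 'score': 0.63}]
tip_box [{'rect': [138.3, 155.1, 178.4, 200.3], 'score': 0.95}]
```

View pics/p8.png

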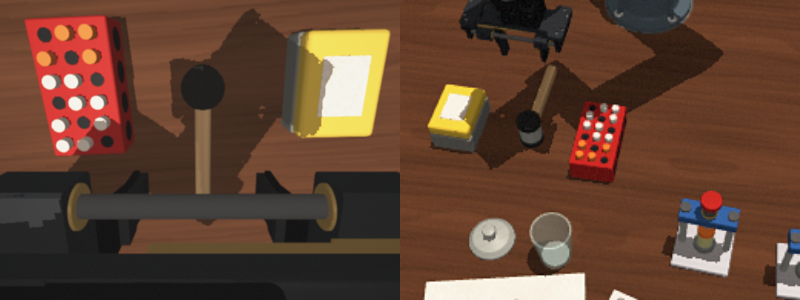

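The mallet stands upright between rack and box (wrist head at about (203,88)). The setter's button is up, the bystanders have not moved, and the gripper is clear. Handing in.

```bash
python3 -c "
from rig import robot
print(robot.hand_in())"
```

```text
the job is handed in; nothing more can be done
None
```

I drove the orange cap home with one brisk mallet blow plus a slow follow-up press, stood the mallet upright about midway between rack and tip box, and handed the job in at about 15 s; the hand-in returned no verdict, so these are my camera readings.

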